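# Mount a sanding drum on the spindle sander

### The job

Lift the big sanding drum by the knob on its top and lower it, without dropping it, over the upright spindle of the sander. Its slotted foot will catch on the drive key, so push the drum round by the small peg on its top until it sinks over the key and sits fully home on the spindle's flange; leave the other things where they are.

Things in the scene. Friction and masses are not known exactly. Their poses are not given: they have to be found in the camera images.
- drum: The big sanding drum: red-brown cylinder 100 mm across (too wide to grip), 0.45 to 0.8 kg. Origin: centre of its underside; z up its axis. Metal foot 0 to 16 mm high, with one slot 16 mm wide and 16 mm high right across it along the drum's y. Cap's top at 84 mm. Blind bore 21 mm across, 78 mm deep from below. It starts upright on a wooden board 320 x 180 x 18 mm beside the sander.
- drum_knob (a point): Middle of the black lifting knob on the drum's axis, 116 mm above the drum's underside. The knob is an upright cylinder 28 mm across and 24 mm tall (104 to 128 mm above the underside) on a 14 mm stem. It turns freely on the drum: the drum can be lifted by it but not turned by it. The peg leaves 24 mm beside it; grip it across the peg's direction.
- drum_peg (a point): Top of the black peg standing upright on the drum's cap, 11 mm across, 30 mm tall (84 to 114 mm above the underside), 44 mm from the drum's axis towards the drum's +x, at right angles to the foot's slot. It is fixed to the drum: pushing it sideways turns the drum about the spindle (about 1 to 4 N while the foot rides on the key).
- sander: The sander, a fixed box 240 x 240 mm and 70 mm high with a metal table and one upright spindle in its middle. Origin: centre of the underside, straight below the spindle's axis. A 30 mm deep switch box on its -x side, a 56 mm dust port on its +x side. It may stand left or right of the drum's board.
- spindle_seat (a point): On the spindle's axis at the top of its flange (92 mm across), 78 mm above the bench: where the drum's underside must come to rest. The spindle is held by its stiff drive (0.6 N m): it stays put while the drum turns on the key, and gives way only if the peg is pushed with some 14 N once the key is in the slot.
- drive_key (a point): Middle of the top of the drive key, a steel bar 60 mm long and 8 mm wide across the flange, centred on the axis; its top stands 12 mm above the flange. It may point anywhere (these axes do not show it). A drum whose slot is not along it stops on it, 12 mm too high; within about 7 degrees of it the drum sinks by its own weight.
- spindle_tip (a point): Top of the spindle, 72 mm above the flange. The spindle is 18 mm across; its last 10 mm taper to 8 mm.
- bobbin_wide: Small sanding bobbin, a tube 38 mm across and 85 mm tall without a knob, on the board. Leave alone. Origin: centre of its underside.
- bobbin_thin: Small sanding bobbin, a tube 24 mm across and 85 mm tall without a knob, on the board. Leave alone. Origin: centre of its underside.
- offcut: Wood offcut 70 x 30 x 18 mm lying on the corner of the sander's table. Leave alone. Origin: centre of its underside.
- glue_bottle: White glue bottle, 56 mm across, 150 mm tall, at the right side. Leave alone. Origin: centre of its underside.
- wax_tin: Flat metal tin, 72 mm across, 45 mm tall, at the right side. Leave alone. Origin: centre of its underside.
- wrench: Wrench 160 mm long lying at the left side. Leave alone. Origin: near its middle, x along it.
- bench_brush: Brush 220 mm long lying at the left side. Leave alone. Origin: near its middle, x along it.
There are look-alikes about, which are no part of the job. What is shaped like the drum but pink or turquoise is not meant.

How it is judged:
By the outcome, as a careful person would: the job done as asked, in the order asked, and still so for the second after the job is handed in, with the robot touching nothing.
It also fails if it takes over 72 s, if anything falls off the work surface, if the arm or the gripper's body presses on something with over 40 N, if the wrist force passes 120 N, or if a joint passes its speed limit or range.

### The arm

A 7-joint arm with a two-finger parallel gripper is mounted at the origin on the work surface. World frame = base frame: x ahead of the robot, y to its left, z up, the work surface at z = 0. Lengths are in m, angles in rad, forces in N, time in s.
With the tool pointing down it reaches from about 0.425 to 1.025 m from the base axis. Payload 9.4 kg.
Tool frame: the origin (TCP) lies on the centre line of the jaws, within the pads' length; the fingertips stand 25 mm ahead of it and the grasp point (between the pads) lies 6 mm ahead of it; z points along the fingers, y is the line along which they close (so a half turn about z gives the same grasp; the last joint's range is limited). The gripper opens to 93 mm and grips with 3 to 60 N. Pads are 15 mm wide; open, the fingers measure 128 mm over their backs; the gripper's body (75 mm by 188 mm) begins 65 mm behind the grasp point.
Start: joints at [-1.336, 0.599, -0.003, 1.599, 0.002, 0.943, -0.08], TCP at [0.222, 0.69, 0.244] pointing down, gripper open.
Joint ranges: [-2.57, 2.57], [-0.35, 1.97], [-1.29, 1.29], [0.11, 2.56], [-1.05, 4.19], [0.11, 1.86], [-2.63, 2.63]. Speed limits (rad/s): [2.22, 2.22, 3.01, 3.01, 3.14, 3.14, 3.14].

### API

Orientations are given as [roll, pitch, yaw] about the fixed x, y, z axes, in that order (R = Rz(yaw) Ry(pitch) Rx(roll)).
In Python, from bench import env, eyes gives the robot as it stands.
- The arm moves only by the shell command python3 -m handwheel 'ROWS' [FORCE]. ROWS is JSON, a list of rows, each a list of 7 numbers: the shift along the world's x, y, z scaled (see below), then the turn, a rotation vector about the world's x, y, z scaled (see below), then the gripper's target within -1 to 1 (shut at 1, half-way at 0, fully open at -1). In form: [[tx, ty, tz, wx, wy, wz, jaw], ...]. A call has 1 to 5 rows; each row is the pose to reach, as a shift and turn from the pose commanded when the call began; what a row does not reach only later rows make up. The controller multiplies each number of a shift by 0.3 m and each number of a turn by 30 degrees. A row lasts 1/10 s, in which the tool goes at most 50 mm and 8.59 degrees, less where a joint would pass 70% of its speed; a pose out of reach is approached as far as the arm can. A call with a number of a shift or a turn outside -1 to 1 is refused whole. A call with a gripper value outside its range is refused whole. The fingers move at their own pace and stop on an object; FORCE is the grip in N (left out, the last holds). Time passes only in rows, so rows that repeat a pose let the fingers close. It gives the time, the measured TCP pose, the force, the opening and the grip force at its end, in the units of the state.
- env.state(): the state, without advancing time (a new reading comes with each control period).
- eyes.get_image(name): name is "scene" or "top"; returns the picture (480x640x3 uint8, red, green, blue); there is no depth.
- eyes.get_calibration(name): a dict with "fx", "fy", "cx", "cy" (pixels), "k1" (the pictures are not rectified: a ray, as slopes to the right and down, at radius r is drawn at 1 + k1 r^2 times it, then the intrinsics apply), "T" (4x4, takes a point from camera to world coordinates). Camera axes: x right, y down, z forward; pixel columns grow to the right and rows downward; lengths in m; the calibration is good to about 2 mm. A picture is of the moment at which its call begins. get_calibration takes no time and is no camera call.
- env.job_done(): hands the job in; it is judged then, once.
The state is a dict: "clock": time; "joint_positions": joint angles; "qd": joint speeds; "joint_torque": joint torques, N m; "eef_pos": TCP position; "ee_rot": TCP orientation; "force": force on the tool from outside, world axes, zero at the start; "torque": the same for the moment, N m; "grip_width": finger opening in m; "finger_force": force on a finger pad.
Only numpy, scipy, OpenCV 4.12 (cv2) and the standard library are available. Lean on these libraries where they do the work, as an engineer would, in place of code of your own. Each camera call takes 0.05 s, during which the arm holds its last target. There are 200 camera calls.

## Working session

There is one attempt and no reset: what is moved stays moved. The work goes in short steps, Python scripts to look and compute and a shell command to move; the robot and the scene stay as the last step left them, time stands still between calls to the robot, and variables do not carry over. Pictures are saved under pics/ and viewed, at most 10 in all, crops included, and the job is handed in when it is done.

```bash
mkdir -p pics; cat > h.py <<'E'
import numpy as np, cv2
from bench import env, eyes
def ray(name,u,v):
    c=eyes.get_calibration(name); xd=np.array([(u-c['cx'])/c['fx'],(v-c['cy'])/c['fy']]); x=xd.copy()
    for _ in range(20): x=xd/(1+c['k1']*(x@x))
    T=np.array(c['T']); return T[:3,3],T[:3,:3]@np.array([x[0],x[1],1])
def onz(name,u,v,z):
    o,d=ray(name,u,v); return o+d*(z-o[2])/d[2]
def proj(name,p):
    c=eyes.get_calibration(name);T=np.array(c['T']);q=T[:3,:3].T@(np.array(p)-T[:3,3]);x=q[:2]/q[2];x=x*(1+c['k1']*(x@x))
    return x*[c['fx'],c['fy']]+[c['cx'],c['cy']]
def snap(name,fn):
    im=np.array(eyes.get_image(name)); cv2.imwrite('pics/'+fn,im[:,:,::-1]); return im
E
python3 - <<'E'
from h import *
for n in('scene','top'):
    snap(n,n+'1.png');c=eyes.get_calibration(n);print(np.round(np.array(c['T']),3),c['fx'],c['k1'])
print(env.state())
E
```

```text
[[ 0.541  0.473 -0.695  1.684]
 [ 0.841 -0.287  0.459 -0.789]
 [ 0.018 -0.833 -0.553  1.071]
 [ 0.     0.     0.     1.   ]] 599.0801368322798 0.06758595647640407
[[ 6.000e-03 -9.780e-01  2.080e-01  2.530e-01]
 [-1.000e+00 -6.000e-03 -1.000e-03 -2.000e-03]
 [ 2.000e-03 -2.080e-01 -9.780e-01  1.452e+00]
 [ 0.000e+00  0.000e+00  0.000e+00  1.000e+00]] 501.1490699267935 -0.021925656969355188
{'clock': 0.1, 'joint_positions': array([-1.33569922,  0.60006244, -0.00253855,  1.60002532,  0.00180969,
        0.9429013 , -0.07980337]), 'qd': array([ 0.00084926, -0.00223216,  0.00065726, -0.00155205,  0.00044612,
        0.00108606,  0.00099756]), 'joint_torque': array([ 5.40059555e-03, -7.66559744e+01,  1.50238976e+00, -2.52936780e+01,
       -5.22941840e-02,  1.36049560e-02,  4.59914133e-05]), 'eef_pos': array([0.22230285, 0.68966678, 0.24284263]), 'ee_rot': array([-3.14020529e+00,  1.40581661e-04,  2.82985245e+00]), 'force': array([ 0.07697627,  0.10009696, -0.21729982]), 'torque': array([ 0.0414915 ,  0.00961731, -0.05078963]), 'finger_force': 0.0, 'grip_width': 0.09284072128046895}
```

View pics/scene1.png

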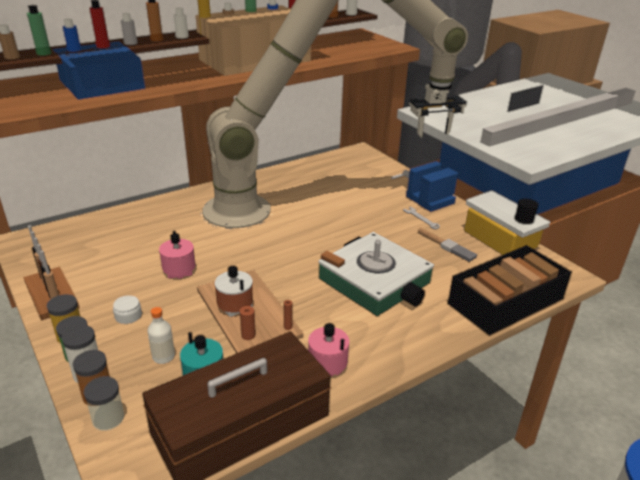

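View pics/top1.png

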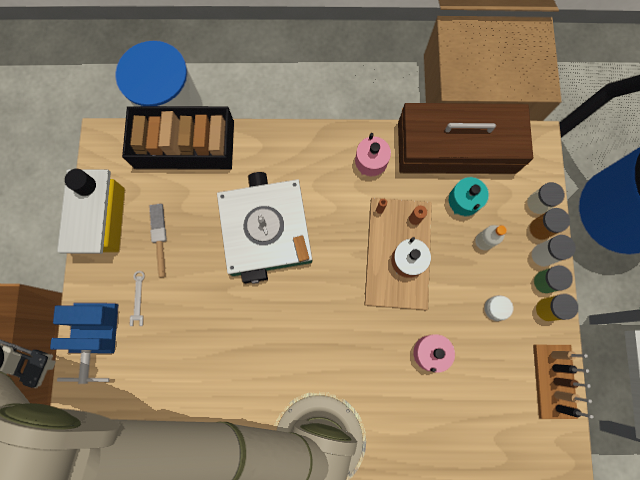

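The scene view shows the drum (white cap, red-brown body) at about (234,290) and the sander at (376,265). In the top view the drum is at (412,258) and the spindle at (264,223). Next I'll zoom in on both for the knob, peg and key.

```bash
python3 - <<'E'
from h import *
im=cv2.imread('pics/top1.png'); sc=cv2.imread('pics/scene1.png')
a=cv2.resize(im[228:288,380:440],(400,400),interpolation=cv2.INTER_CUBIC)
b=cv2.resize(im[193:253,234:294],(400,400),interpolation=cv2.INTER_CUBIC)
c=cv2.resize(sc[255:325,200:340],(400,200),interpolation=cv2.INTER_CUBIC)
d=cv2.resize(sc[230:300,320:460],(400,200),interpolation=cv2.INTER_CUBIC)
cv2.imwrite('pics/z1.png',np.vstack([np.hstack([a,b]),np.hstack([c,d])]))
g=im[228:288,380:440].max(2); n,l,s,ce=cv2.connectedComponentsWithStats((g<70).astype(np.uint8))
for i in range(1,n):
    if s[i,4]>5: print('top dark',s[i],ce[i]+[380,228])
g=sc[255:325,200:270].max(2); n,l,s,ce=cv2.connectedComponentsWithStats((g<60).astype(np.uint8))
for i in range(1,n):
    if s[i,4]>5: print('scene dark',s[i],ce[i]+[200,255])
# white cap ellipse
sub=im[228:288,380:440]; m=((sub.min(2)>185)).astype(np.uint8)
cs,_=cv2.findContours(m,cv2.RETR_EXTERNAL,cv2.CHAIN_APPROX_NONE);k=max(cs,key=cv2.contourArea)
e=cv2.fitEllipse(cv2.convexHull(k)+np.array([380,228]));print('cap',e,onz('top',*e[0],.102))
# sander table
sub=im[160:300,200:330]; m=((sub.min(2)>170)).astype(np.uint8)
cs,_=cv2.findContours(m,cv2.RETR_EXTERNAL,cv2.CHAIN_APPROX_NONE);k=max(cs,key=cv2.contourArea)
r=cv2.minAreaRect(k+np.array([200,160]));print('table',r,onz('top',*r[0],.07))
E
```

```text
top dark [30 10  5  5 16] [411.625  239.5625]
top dark [29 22 11 10 81] [414.2962963  254.18518519]
scene dark [29 12  8 11 78] [232.56410256 271.66666667]
scene dark [41 26  2  8 14] [241.42857143 284.92857143]
cap ((412.2783508300781, 256.43896484375), (34.67522048950195, 36.2124137878418), 125.32069396972656) [ 0.49542288 -0.25169412  0.102     ]
table ((262.79473876953125, 225.99270629882812), (81.21048736572266, 85.48047637939453), 80.72740173339844) [0.58631829 0.16376891 0.07      ]
```

View pics/z1.png

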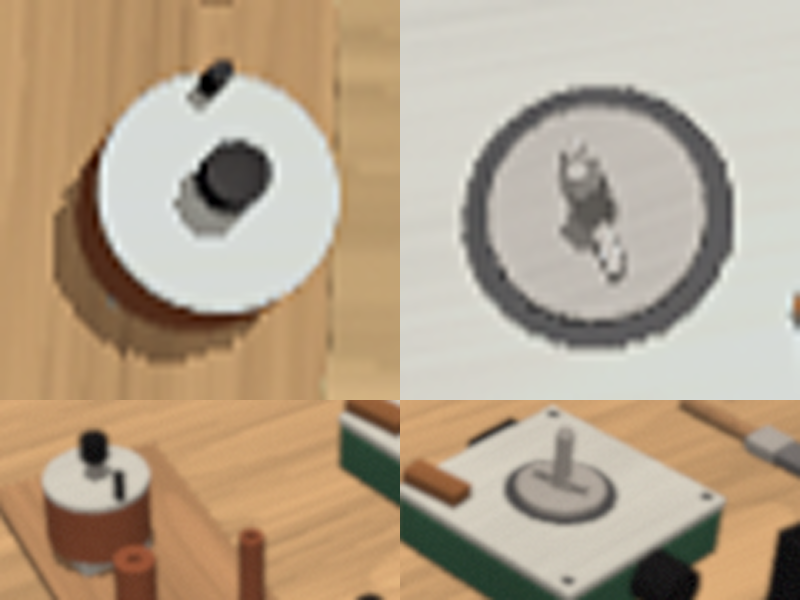

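The zoom shows the drum knob at top-view (415,254) and the peg at (412.7,239). The flange disc is centred at about (263.4,225), and the key runs from about (259,216) to (266.5,235).

```bash
python3 - <<'E'
from h import *
def tri(a,b):
    (o1,d1),(o2,d2)=ray('top',*a),ray('scene',*b)
    t=np.linalg.lstsq(np.c_[d1,-d2],o2-o1,rcond=None)[0];p,q=o1+d1*t[0],o2+d2*t[1];return (p+q)/2,np.linalg.norm(p-q)
print('knob top',onz('top',415.4,254.2,.143), 'tri',tri((414.8,254.2),(232.6,271.7)))
print('peg top',onz('top',412.7,238.8,.132),onz('scene',241.2,281,.132))
print('capC',onz('top',412.3,256.4,.102))
print('flange',onz('top',263.4,225,.078),onz('scene',320+161*.35,230+91*.35,.078))
print('tip',onz('top',234+178/6.667,193+170/6.667,.15),onz('scene',320+166*.35,230+30*.35,.15))
for n,A,B in(('top',(234+165/6.667,193+157/6.667),(234+216/6.667,193+275/6.667)),('scene',(368,254.5),(386.5,262.6))):
    a,b=onz(n,*A,.09),onz(n,*B,.09);print('key',a,b,(a+b)/2,np.degrees(np.arctan2(*(b-a)[1::-1])),np.linalg.norm(a-b))
E
```

```text
knob top [ 0.49415162 -0.25261606  0.143     ] tri (array([ 0.49538256, -0.25339917,  0.13430192]), np.float64(0.001617394265304579))
peg top [ 0.53834678 -0.2488247   0.132     ] [ 0.54065876 -0.25220572  0.132     ]
capC [ 0.49553155 -0.25175693  0.102     ]
flange [0.58727878 0.16118708 0.078     ] [0.59589812 0.15468517 0.078     ]
tip [0.58764928 0.16040544 0.15      ] [0.59339313 0.15587067 0.15      ]
key [0.60868097 0.17354925 0.09      ] [0.55791427 0.1506151  0.09      ] [0.58329762 0.16208217 0.09      ] -155.68864653499412 0.05570666533615715
key [0.56665527 0.14553726 0.09      ] [0.62712937 0.16584712 0.09      ] [0.59689232 0.15569219 0.09      ] 18.56431555888383 0.063793476303777
```

```bash
python3 -m handwheel '[[0.5,-0.63,0.17,0,0,0.7,-1],[0.5,-0.63,0.17,0,0,0.7,-1],[0.5,-0.63,0.17,0,0,0.7,-1],[0.5,-0.63,0.17,0,0,0.7,-1],[0.5,-0.63,0.17,0,0,0.7,-1]]'
python3 -m handwheel '[[0.35,-0.75,0,0,0,0,-1],[0.35,-0.75,0,0,0,0,-1],[0.35,-0.75,0,0,0,0,-1],[0.35,-0.75,0,0,0,0,-1],[0.35,-0.75,0,0,0,0,-1]]'
```

```text
clock: 0.6
eef_pos: [0.3737, 0.4988, 0.2948]
ee_rot: [-3.141, -0.0, -3.087]
force: [1.2, 0.8, 0.5]
grip_width: 0.0928
finger_force: 0.0
clock: 1.1
eef_pos: [0.4779, 0.2738, 0.2945]
ee_rot: [-3.141, -0.0, -3.087]
force: [-0.0, 0.2, -0.2]
grip_width: 0.093
finger_force: 0.0
```

```bash
python3 - <<'E'
from h import *
T=cv2.imread('pics/top1.png');S=cv2.imread('pics/scene1.png')
# flange light disc: bounded by dark ring -> fit inner edge of ring
for n,im,(x0,x1,y0,y1),z in(('top',T,(238,290,200,250),.078),('scene',S,(350,402,240,285),.078)):
    s=cv2.resize(im[y0:y1,x0:x1],None,fx=4,fy=4,interpolation=cv2.INTER_CUBIC).max(2)
    m=(s<130).astype(np.uint8); m=cv2.morphologyEx(m,cv2.MORPH_CLOSE,np.ones((7,7)))
    cs,h=cv2.findContours(m,cv2.RETR_CCOMP,cv2.CHAIN_APPROX_NONE)
    for k,hh in zip(cs,h[0]):
        if cv2.contourArea(k)>3000:
            e=cv2.fitEllipse(cv2.convexHull(k)); c=(np.array(e[0])+.5)/4-.5+[x0,y0]; print(n,'hole' if hh[3]>=0 else 'outer',c,np.array(e[1])/4,[onz(n,*c,q).round(4) for q in(.07,.078)])
E
```

```text
top outer [263.32651711 225.14950562] [38.91656113 40.79076004] [array([0.5888, 0.1623, 0.07  ]), array([0.5868, 0.1614, 0.078 ])]
top hole [262.99246407 224.38658333] [32.68859863 33.65757751] [array([0.591 , 0.1633, 0.07  ]), array([0.5891, 0.1624, 0.078 ])]
```

```bash
python3 -m handwheel '[[0.03,-0.83,0,0,0,0,-1],[0.03,-0.83,0,0,0,0,-1],[0.03,-0.83,0,0,0,0,-1],[0.03,-0.83,0,0,0,0,-1],[0.03,-0.83,0,0,0,0,-1]]'
python3 -m handwheel '[[0.03,-0.83,0,0,0,0,-1],[0.03,-0.83,0,0,0,0,-1],[0.03,-0.83,0,0,0,0,-1],[0.03,-0.83,0,0,0,0,-1],[0.03,-0.83,0,0,0,0,-1]]'
python3 -m handwheel '[[0,-0.09,-0.33,0,0,0,-1],[0,-0.09,-0.33,0,0,0,-1],[0,-0.09,-0.33,0,0,0,-1],[0,-0.09,-0.33,0,0,0,-1]]'
```

```text
clock: 1.6
eef_pos: [0.4859, 0.0249, 0.2946]
ee_rot: [-3.142, 0.0, -3.087]
force: [1.2, -0.8, 0.4]
grip_width: 0.0931
finger_force: 0.0
clock: 2.1
eef_pos: [0.495, -0.224, 0.2946]
ee_rot: [3.142, -0.0, -3.087]
force: [0.9, -0.0, 0.2]
grip_width: 0.0931
finger_force: 0.0
clock: 2.5
eef_pos: [0.4949, -0.2486, 0.1953]
ee_rot: [3.14, -0.003, -3.087]
force: [1.0, -0.2, -0.3]
grip_width: 0.0932
finger_force: 0.0
```

```bash
python3 -m handwheel '[[0,-0.01,-0.1,0,0,0,-1],[0,-0.01,-0.184,0,0,0,-1],[0,-0.01,-0.184,0,0,0,-1]]'
python3 -m handwheel '[[0,0,0,0,0,0,1],[0,0,0,0,0,0,1],[0,0,0,0,0,0,1],[0,0,0,0,0,0,1],[0,0,0,0,0,0,1]]' 30
```

```text
clock: 2.8
eef_pos: [0.4956, -0.2506, 0.1406]
ee_rot: [3.141, -0.001, -3.085]
force: [0.2, -0.1, -0.4]
grip_width: 0.0929
finger_force: 0.0
clock: 3.3
eef_pos: [0.4956, -0.252, 0.141]
ee_rot: [-3.141, 0.001, -3.087]
force: [0.8, -0.3, 0.1]
grip_width: 0.0577
finger_force: 0.0
```

```bash
python3 -m handwheel '[[0,0,0,0,0,0,1],[0,0,0,0,0,0,1],[0,0,0,0,0,0,1],[0,0,0,0,0,0,1],[0,0,0,0,0,0,1]]' 40
python3 -m handwheel '[[0,0,0,0,0,0,1],[0,0,0,0,0,0,1],[0,0,0.05,0,0,0,1],[0,0,0.1,0,0,0,1]]'
```

```text
clock: 3.8
eef_pos: [0.4955, -0.2526, 0.1404]
ee_rot: [-3.141, 0.0, -3.087]
force: [-0.3, -2.7, -1.0]
grip_width: 0.0276
finger_force: 40.0
clock: 4.2
eef_pos: [0.4944, -0.2509, 0.1697]
ee_rot: [3.14, -0.003, -3.086]
force: [0.9, -0.0, -5.3]
grip_width: 0.0273
finger_force: 40.0
```

```bash
python3 -m handwheel '[[0,0,0.13,0,0,0,1],[0,0,0.26,0,0,0,1],[0,0,0.4,0,0,0,1],[0,0,0.47,0,0,0,1],[0,0,0.47,0,0,0,1]]'
python3 -m handwheel '[[0.04,0.13,0,0,0,0,1],[0.08,0.26,0,0,0,0,1],[0.12,0.4,0,0,0,0,1],[0.16,0.54,0,0,0,0,1],[0.2,0.68,0,0,0,0,1]]'
python3 -m handwheel '[[0.04,0.13,0,0,0,0,1],[0.07,0.27,0,0,0,0,1],[0.1,0.4,0,0,0,0,1],[0.12,0.5,0,0,0,0,1],[0.12,0.5,0,0,0,0,1]]'
python3 - <<'E'
from h import *
print(env.state()['eef_pos']);a=snap('top','top2.png');b=snap('scene','scene2.png');print(env.state()['eef_pos'])
z=lambda i,x,y,w:cv2.resize(i[y:y+w*3//4,x:x+w],(400,300),interpolation=cv2.INTER_CUBIC)[:,:,::-1]
cv2.imwrite('pics/z2.png',np.hstack([z(a,220,170,100),z(b,320,200,100)]))
E
```

```text
clock: 4.7
eef_pos: [0.4961, -0.2518, 0.3136]
ee_rot: [-3.141, 0.004, -3.086]
force: [0.2, 0.1, -6.5]
grip_width: 0.0272
finger_force: 40.0
clock: 5.2
eef_pos: [0.5543, -0.0458, 0.3089]
ee_rot: [3.141, -0.004, -3.087]
force: [0.7, 0.9, -5.9]
grip_width: 0.0273
finger_force: 40.0
clock: 5.7
eef_pos: [0.5904, 0.1083, 0.3083]
ee_rot: [3.139, -0.004, -3.079]
force: [-0.2, -0.6, -6.1]
grip_width: 0.0274
finger_force: 40.0
[0.59036734 0.10828584 0.30832412]
[0.59005783 0.10274617 0.30878401]
```

View pics/z2.png

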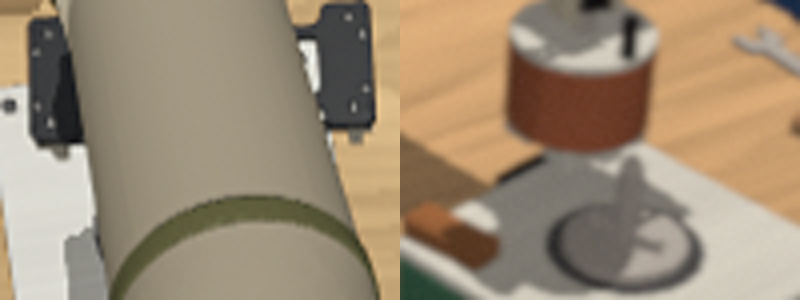

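The arm hides the spindle in the top view. The scene zoom shows the drum hanging level, with the peg at about (477,209) and the spindle tip at about (477,242). I'll line it up over the spindle and check again in the scene view.

```bash
python3 -m handwheel '[[0,0.1,0,0,0,0,1],[0,0.19,0,0,0,0,1],[0,0.194,0,0,0,0,1],[0,0.194,0,0,0,0,1],[0,0.194,0,0,0,0,1]]'
python3 - <<'E'
from h import *
p=env.state()['eef_pos'];print(p);b=snap('scene','scene3.png')
# drum red-brown body edges vs expected spindle axis, per row
hs=cv2.cvtColor(b,cv2.COLOR_RGB2HSV)
s=b[170:290,320:430].astype(int);m=(s[:,:,0]-s[:,:,2]>40)&(s[:,:,0]<150)&(s[:,:,0]-s[:,:,1]>35)
for y in range(0,120,6):
    x=np.where(m[y])[0]
    if len(x)>15: print(y+170,x.min()+320,x.max()+320,(x.min()+x.max())/2+320)
for z in(.2,.24):print('tcp axis',z,proj('scene',[p[0],p[1],z]))
for z in(.09,.15):print('spindle0',z,proj('scene',[.589,.161,z]))
cv2.imwrite('pics/z3.png',cv2.resize(b[170:290,310:470],(800,600),interpolation=cv2.INTER_CUBIC)[:,:,::-1])
E
```

```text
clock: 6.3
eef_pos: [0.5911, 0.1581, 0.3106]
ee_rot: [-3.14, -0.001, -3.089]
force: [0.6, -0.7, -5.4]
grip_width: 0.0269
finger_force: 40.0
[0.59112838 0.15814839 0.31062765]
212 364 398 381.0
218 364 397 380.5
224 364 396 380.0
230 371 420 395.5
tcp axis 0.2 [379.66337345 224.88384369]
tcp axis 0.24 [380.84011494 212.50130609]
spindle0 0.09 [376.92724381 256.64964573]
spindle0 0.15 [378.5708629  239.27555166]
```

View pics/z3.png

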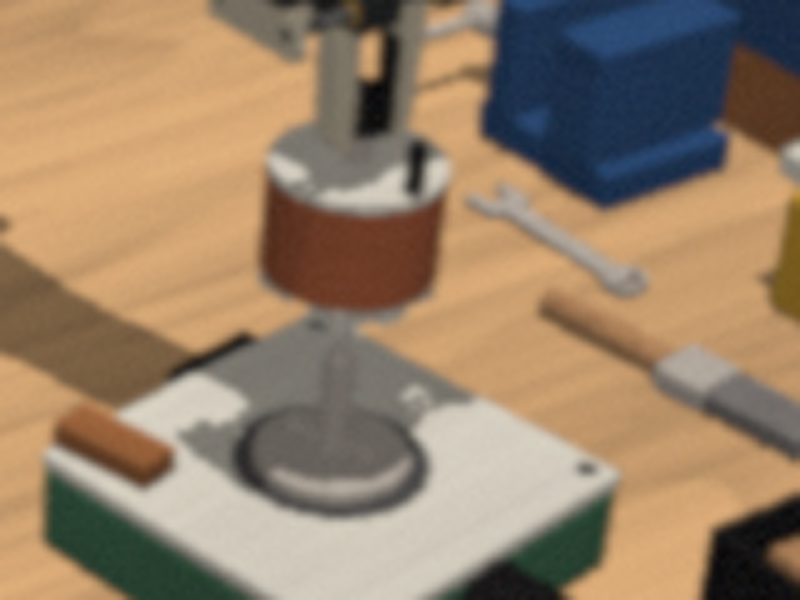

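The zoom shows the spindle at (378,237) to (376.4,261) and the drum axis about 1 px right of it. I'll shift about 3 mm in -x and go down slowly, watching the force.

```bash
python3 -m handwheel '[[-0.01,0,-0.05,0,0,0,1],[-0.01,0,-0.1,0,0,0,1],[-0.01,0,-0.1,0,0,0,1],[-0.01,0,-0.1,0,0,0,1]]'
python3 -m handwheel '[[0,0,-0.015,0,0,0,1],[0,0,-0.03,0,0,0,1],[0,0,-0.04,0,0,0,1],[0,0,-0.04,0,0,0,1]]'
```

```text
clock: 6.75
eef_pos: [0.5886, 0.1592, 0.2816]
ee_rot: [-3.141, -0.0, -3.088]
force: [-0.1, -1.0, -5.4]
grip_width: 0.0272
finger_force: 40.0
clock: 7.15
eef_pos: [0.5882, 0.1602, 0.269]
ee_rot: [-3.141, -0.001, -3.087]
force: [-0.0, 1.4, -5.9]
grip_width: 0.0273
finger_force: 40.0
```

```bash
python3 -m handwheel '[[0,0,-0.01,0,0,0,1],[0,0,-0.02,0,0,0,1],[0,0,-0.02,0,0,0,1],[0,0,-0.02,0,0,0,1]]'
python3 -m handwheel '[[0,0,-0.01,0,0,0,1],[0,0,-0.02,0,0,0,1],[0,0,-0.02,0,0,0,1],[0,0,-0.02,0,0,0,1]]'
```

```text
clock: 7.55
eef_pos: [0.5884, 0.1602, 0.2633]
ee_rot: [-3.142, -0.0, -3.087]
force: [-0.4, 0.9, -5.1]
grip_width: 0.0275
finger_force: 40.0
clock: 7.95
eef_pos: [0.5884, 0.1602, 0.2573]
ee_rot: [-3.142, -0.0, -3.087]
force: [-0.2, -0.5, -5.1]
grip_width: 0.0273
finger_force: 40.0
```

```bash
python3 -m handwheel '[[0,0,-0.015,0,0,0,1],[0,0,-0.03,0,0,0,1],[0,0,-0.04,0,0,0,1],[0,0,-0.04,0,0,0,1]]'
python3 -m handwheel '[[0,0,-0.03,0,0,0,1],[0,0,-0.06,0,0,0,1],[0,0,-0.08,0,0,0,1],[0,0,-0.08,0,0,0,1]]'
```

```text
clock: 8.35
eef_pos: [0.5881, 0.1601, 0.2447]
ee_rot: [-3.141, -0.001, -3.087]
force: [0.4, 0.3, -5.5]
grip_width: 0.0274
finger_force: 40.0
clock: 8.75
eef_pos: [0.5878, 0.1601, 0.2201]
ee_rot: [-3.141, -0.002, -3.087]
force: [-0.5, 0.5, -5.0]
grip_width: 0.0271
finger_force: 40.0
```

```bash
python3 -m handwheel '[[0,0,-0.01,0,0,0,1],[0,0,-0.015,0,0,0,1],[0,0,-0.02,0,0,0,1],[0,0,-0.02,0,0,0,1]]'
python3 -m handwheel '[[0,0,-0.005,0,0,0,1],[0,0,-0.01,0,0,0,1],[0,0,-0.01,0,0,0,1]]'
```

```text
clock: 9.15
eef_pos: [0.5884, 0.1603, 0.2154]
ee_rot: [3.142, 0.0, -3.087]
force: [0.2, 0.2, -5.2]
grip_width: 0.0272
finger_force: 40.0
clock: 9.45
eef_pos: [0.5884, 0.1602, 0.2123]
ee_rot: [-3.142, -0.0, -3.087]
force: [0.5, 0.2, -5.4]
grip_width: 0.0272
finger_force: 40.0
```

```bash
python3 -m handwheel '[[0,0,-0.005,0,0,0,1],[0,0,-0.01,0,0,0,1],[0,0,-0.01,0,0,0,1]]'

```

```text
clock: 9.75
eef_pos: [0.5892, 0.1602, 0.212]
ee_rot: [3.141, 0.003, -3.087]
force: [-5.2, -2.1, 16.8]
grip_width: 0.0271
finger_force: 40.0
```

The drum is resting on the key. I'll ease off the load, open the jaws, and rise clear.

```bash
python3 -m handwheel '[[0,0,0.01,0,0,0,1],[0,0,0.01,0,0,0,1],[0,0,0.01,0,0,0,-1],[0,0,0.01,0,0,0,-1],[0,0,0.01,0,0,0,-1]]'
python3 -m handwheel '[[0,0,0,0,0,0,-1],[0,0,0,0,0,0,-1],[0,0,0,0,0,0,-1]]'
python3 -m handwheel '[[0,0,0.08,0,0,0,-1],[0,0,0.16,0,0,0,-1],[0,0,0.2,0,0,0,-1],[0,0,0.2,0,0,0,-1]]'
python3 - <<'E'
from h import *
p=env.state()['eef_pos'];print(p);b=snap('scene','scene4.png')
cv2.imwrite('pics/z4.png',cv2.resize(b[170:290,310:470],(800,600),interpolation=cv2.INTER_CUBIC)[:,:,::-1])
for a in(-20,0,3,20):
    r=np.radians(a);print(a,(proj('scene',[.5884+.044*np.cos(r),.1602+.044*np.sin(r),.204])-[310,170])*5+2)
E
```

```text
clock: 10.25
eef_pos: [0.5887, 0.1603, 0.2125]
ee_rot: [3.141, 0.001, -3.087]
force: [-0.4, -0.5, 0.5]
grip_width: 0.0466
finger_force: 0.0
clock: 10.55
eef_pos: [0.5885, 0.1603, 0.2124]
ee_rot: [3.142, 0.0, -3.087]
force: [0.1, -1.0, 0.7]
grip_width: 0.0706
finger_force: 0.0
clock: 10.95
eef_pos: [0.5892, 0.1605, 0.274]
ee_rot: [3.141, 0.003, -3.087]
force: [0.2, -0.2, -0.1]
grip_width: 0.0926
finger_force: 0.0
[0.58915885 0.16047736 0.27396108]
-20 [375.91585205 308.087069  ]
0 [400.50201922 302.75307724]
3 [403.71427727 301.5554989 ]
20 [418.81151313 293.1088192 ]
```

View pics/z4.png

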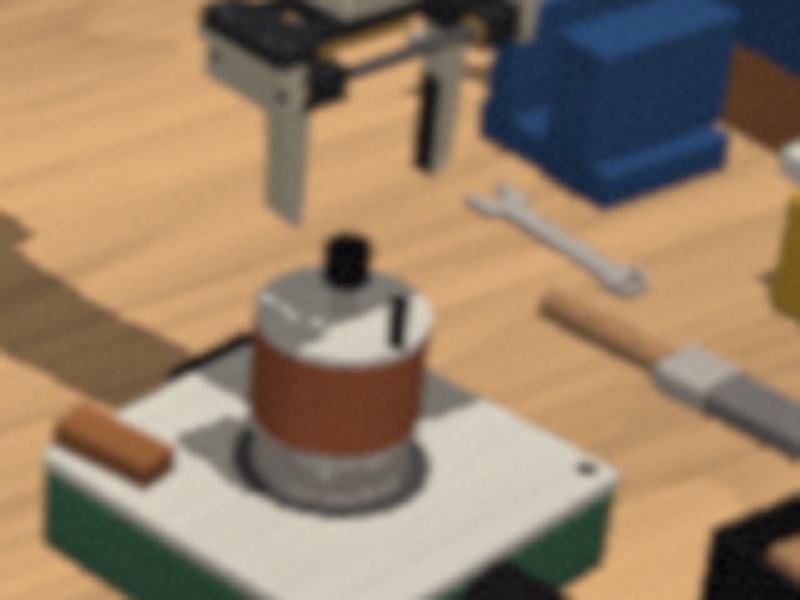

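The drum sits upright on the spindle, resting on the key. The peg is at zoom (399,298), about 0° from +x. Next I'll straddle the peg.

```bash
python3 -m handwheel '[[0.14,0,0,0,0,-0.06,-1],[0.147,0,0,0,0,-0.06,-1],[0.147,0,-0.1,0,0,-0.06,-1],[0.147,0,-0.2,0,0,-0.06,-1],[0.147,0,-0.225,0,0,-0.06,-1]]'
python3 -m handwheel '[[0,0,0,0,0,0,0.45],[0,0,0,0,0,0,0.45],[0,0,0,0,0,0,0.45],[0,0,0,0,0,0,0.45],[0,0,0,0,0,0,0.45]]' 8
python3 -m handwheel '[[0,0,0,0,0,0,0.45],[0,0,0,0,0,0,0.45],[0,0,0,0,0,0,0.45],[0,0,0,0,0,0,0.45]]'
```

```text
clock: 11.5
eef_pos: [0.6301, 0.1597, 0.2007]
ee_rot: [-3.14, -0.006, -3.118]
force: [0.1, 0.2, 0.5]
grip_width: 0.0935
finger_force: 0.0
clock: 12.0
eef_pos: [0.6328, 0.1603, 0.2058]
ee_rot: [3.141, 0.001, -3.118]
force: [-0.3, -1.4, -0.2]
grip_width: 0.0576
finger_force: 0.0
clock: 12.4
eef_pos: [0.6325, 0.1603, 0.2049]
ee_rot: [-3.142, 0.0, -3.118]
force: [0.3, 0.5, 0.4]
grip_width: 0.0275
finger_force: 0.0
```

```bash
python3 -m handwheel '[[-0.001,-0.018,0,0,0,-0.233,0.45],[-0.004,-0.035,0,0,0,-0.467,0.45],[-0.010,-0.053,0,0,0,-0.7,0.45],[-0.017,-0.069,0,0,0,-0.933,0.45],[-0.017,-0.069,0,0,0,-0.933,0.45]]'
```

```text
clock: 12.9
eef_pos: [0.6273, 0.1392, 0.2049]
ee_rot: [-3.141, 0.0, 2.674]
force: [-0.0, 0.4, -0.5]
grip_width: 0.0256
finger_force: 0.0
```

```bash
python3 -m handwheel '[[-0.009,-0.015,0,0,0,-0.233,0.45],[-0.0205,-0.029,0,0,0,-0.467,0.45],[-0.033,-0.042,0,0,0,-0.7,0.45],[-0.0475,-0.053,0,0,0,-0.933,0.45],[-0.0475,-0.053,0,0,0,-0.933,0.45]]'
python3 - <<'E'
from h import *
p=env.state();print(p['eef_pos'],p['force']);b=snap('scene','scene5.png')
cv2.imwrite('pics/z5.png',cv2.resize(b[170:290,310:470],(800,600),interpolation=cv2.INTER_CUBIC)[:,:,::-1])
for a in(-40,-50,-60):
    r=np.radians(a);print(a,(proj('scene',[.5884+.044*np.cos(r),.1602+.044*np.sin(r),.204])-[310,170])*5+2)
E
```

```text
clock: 13.4
eef_pos: [0.6135, 0.124, 0.2052]
ee_rot: [3.141, 0.001, 2.19]
force: [1.4, 0.7, 0.3]
grip_width: 0.0258
finger_force: 0.7
[0.61347041 0.12402754 0.20522357] [1.39851173 0.67437625 0.34356326]
-40 [348.15244112 308.39033863]
-50 [334.18771916 306.61428056]
-60 [320.77012272 303.6192486 ]
```

View pics/z5.png

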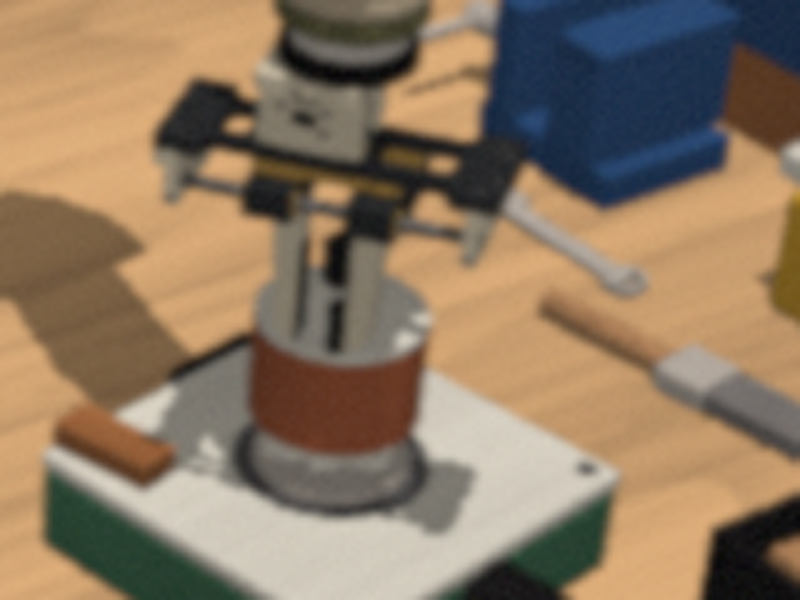

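The peg sits between the fingers at zoom (337,305), about -47°, and the drum turns with it. I'll continue in finer steps.

```bash
python3 -m handwheel '[[-0.009,-0.005,0,0,0,-0.133,0.45],[-0.018,-0.010,0,0,0,-0.267,0.45],[-0.027,-0.0145,0,0,0,-0.4,0.45],[-0.037,-0.018,0,0,0,-0.533,0.45],[-0.037,-0.018,0,0,0,-0.533,0.45]]'
```

```text
clock: 13.95
eef_pos: [0.6025, 0.1185, 0.2051]
ee_rot: [3.141, 0.0, 1.913]
force: [1.2, -0.1, 0.9]
grip_width: 0.0255
finger_force: 0.8
```

```bash
python3 -m handwheel '[[-0.005,-0.0015,0,0,0,-0.067,0.45],[-0.010,-0.003,0,0,0,-0.133,0.45],[-0.010,-0.003,0,0,0,-0.133,0.45]]'
python3 - <<'E'
from h import *
p=env.state();print(p['eef_pos'],p['force']);b=snap('scene','scene6.png');
s=b[170:290,310:470].astype(int)
for im in('scene5','scene6'):
    q=cv2.imread(f'pics/{im}.png')[:,:,::-1].astype(int);m=(q[:,:,0]-q[:,:,2]>40)&(q[:,:,0]<150)&(q[:,:,0]-q[:,:,1]>35)
    for x in(370,376,382): r=np.where(m[230:275,x])[0]+230;print(im,x,r.min(),r.max())
E
```

```text
clock: 14.25
eef_pos: [0.5986, 0.1171, 0.2047]
ee_rot: [-3.141, 0.0, 1.839]
force: [0.9, -0.3, 0.6]
grip_width: 0.026
finger_force: 0.2
[0.59861266 0.11707702 0.2046922 ] [ 0.86109974 -0.27731688  0.61488842]
scene5 370 243 258
scene5 376 244 259
scene5 382 244 259
scene6 370 247 262
scene6 376 248 263
scene6 382 248 263
```

The body edge dropped 4 px, which matches the 12 mm sink over the key. I'll open, rise straight up and check.

```bash
python3 -m handwheel '[[0,0,0,0,0,0,-0.2],[0,0,0,0,0,0,-0.2],[0,0,0,0,0,0,-0.2],[0,0,0,0,0,0,-0.2]]'
python3 -m handwheel '[[0,0,0.1,0,0,0,-0.2],[0,0,0.2,0,0,0,-0.2],[0,0,0.35,0,0,0,-0.2],[0,0,0.5,0,0,0,-0.2],[0,0,0.5,0,0,0,-0.2]]'
python3 - <<'E'
from h import *
b=snap('scene','scene7.png')
cv2.imwrite('pics/z7.png',cv2.resize(b[170:290,310:470],(800,600),interpolation=cv2.INTER_CUBIC)[:,:,::-1])
f=lambda p:(proj('scene',p)-[310,170])*5+2
for z in(.206,.218):print('knob top',f([.5884,.1602,z]))
for z in(.192,.204):
  for a in(-63,-68,-73):
    r=np.radians(a);print(z,a,f([.5884+.044*np.cos(r),.1602+.044*np.sin(r),z]))
E
```

```text
clock: 14.7
eef_pos: [0.599, 0.1173, 0.2049]
ee_rot: [-3.141, 0.0, 1.839]
force: [-0.4, 0.3, 0.2]
grip_width: 0.0529
finger_force: 0.0
clock: 15.2
eef_pos: [0.6014, 0.117, 0.3609]
ee_rot: [3.132, -0.0, 1.839]
force: [0.7, 0.2, -0.2]
grip_width: 0.0558
finger_force: 0.0
knob top [351.05903504 264.08369836]
knob top [352.81022252 245.62918619]
0.192 -63 [315.29109794 320.98420198]
0.192 -68 [309.12057006 318.88860513]
0.192 -73 [303.27287423 316.5387266 ]
0.204 -63 [316.91650664 302.49723665]
0.204 -68 [310.71935666 300.41262895]
0.204 -73 [304.84620629 298.0752068 ]
```

View pics/z7.png

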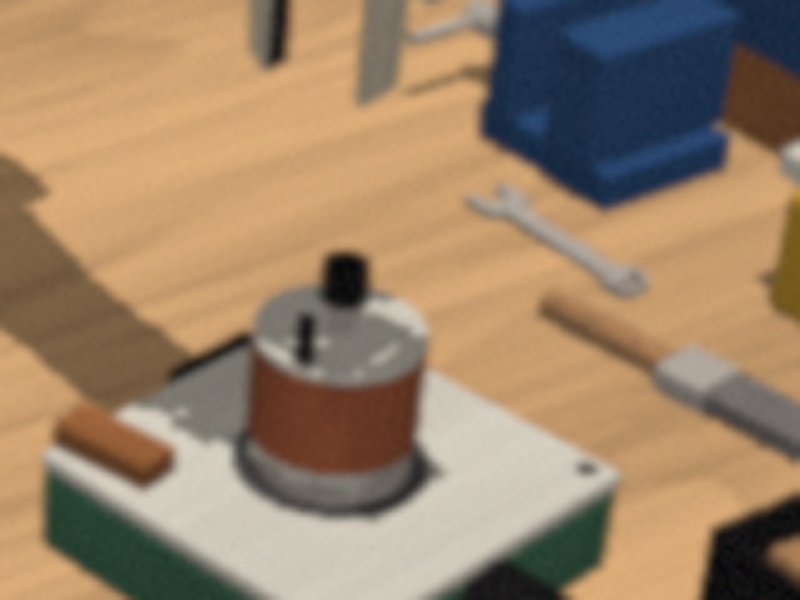

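The knob top is now at zoom (347,260). It was at (348,242), so the drum dropped the full 12 mm. The peg is at about -70° and the drum is level on the flange.

```bash
python3 -c "
from bench import env
print(env.job_done())"
```

```text
the job is handed in; nothing more can be done
None
```

The drum sits fully home on the spindle's flange with the key in its slot, judging by the final picture, where the knob is the full 12 mm lower. The arm is clear, nothing else was moved, and the job was handed in at about 15 s.

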